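# Push a row of tube blocks up to the reader's stop

## Robot

A 7-joint arm with a two-finger parallel gripper is mounted at the origin on the work surface. World frame = base frame: x ahead of the robot, y to its left, z up, the work surface at z = 0. Lengths are in m, angles in degrees, forces in N, time in s.
With the tool pointing down it reaches from about 0.425 to 0.875 m from the base axis. Payload 4.7 kg.
Tool frame: the origin (TCP) lies at the very end of the fingers, on their centre line; the grasp point (between the pads) lies 19 mm behind it; z points along the fingers, y is the direction in which the jaws open and shut (so a half turn about z gives the same grasp; the last joint's range is limited). The gripper opens to 87 mm and grips with 3 to 60 N. Pads are 19 mm wide; open, the fingers measure 117 mm over their backs; the gripper's body (75 mm by 190 mm) begins 51 mm behind the grasp point.
Start: joints at [65.953, 18.392, -4.016, 83.108, 1.295, 78.541, -3.26], TCP at [0.273, -0.59, 0.223] pointing down, gripper open.
Joint ranges: [-163.93, 163.93], [-17.29, 119.83], [-79.2, 71.16], [3.27, 140.29], [-89.18, 269.18], [5.43, 117.66], [-154.24, 154.24]. Speed limits (degrees/s): [147.25, 147.25, 180, 180, 180, 180, 180].

## Interface

Orientations are given as [roll, pitch, yaw] about the fixed x, y, z axes, in that order (R = Rz(yaw) Ry(pitch) Rx(roll)).
In Python, from cell import * gives the robot as it stands.
- The arm moves only by the tool arm_command, never from a script. Its argument "targets" is a list that holds one entry, the list of rows, each a list of 7 numbers: the shift along the tool's x, y, z in m, then the turn, a rotation vector about the tool's x, y, z in degrees, then the gripper's target within -1 to 1 (shut at 1, half-way at 0, fully open at -1). In form: [[[tx, ty, tz, rx, ry, rz, claw], ...]]. A call has 1 to 10 rows; each row is the pose to reach, as a shift and turn from the pose commanded when the call began, along the tool's axes at that moment; what a row does not reach only later rows make up. A row lasts 1/10 s, in which the tool goes at most 50 mm and 8.59 degrees, less where a joint would pass 70% of its speed; a pose out of reach is approached as far as the arm can. A call with a gripper value outside its range is refused whole. The fingers move at their own pace and stop on an object; "newtons" is the grip in N (left out, the last holds). Time passes only in rows, so rows that repeat a pose let the fingers close. It gives the time, the measured TCP pose, the force and the opening at its end, in the units of the state.
- get_obs(): the state, without advancing time (a new reading comes with each control period).
- read_camera(name): name is "scene" or "side" or "wrist"; returns a dict with "img" (480x640x3 uint8, red, green, blue), "z_map" (480x640 float32, m along the optical axis (not along the pixel's ray), 0 where there is no reading), "K" (3x3 intrinsics, pixels), "D" ([k1, k2, p1, p2, k3] as OpenCV has them; the pictures are not rectified), "origin" and "attitude" of the camera in the world. Camera axes: x right, y down, z forward; pixel columns grow to the right and rows downward; lengths in m; the calibration is good to about 2 mm. A picture is of the moment at which its call begins.
- sign_off(): hands the job in, once; it reports no verdict.
Trained networks look in the newest picture that a camera, given by its name, has taken for a name from the list of things; names that differ only in an ending like _2 or _b are one class to them, and where a whole thing is asked for, a point or a joint stands for the part that bears it (a point fixed in the world has none). Each returns a list of dicts, best first, with "conf" (0 to 1); they miss things now and then, are a little off and sometimes report something else, mostly with a low value. They report only what shows in the picture. A call takes as long as a camera call. They do not tell look-alikes from the thing itself.
- search_frame(thing, camera): "position" ([column, row] in pixels, amid what is visible of it).
The state is a dict: "time_s": time; "qpos": joint angles; "joint_velocities": joint speeds; "effort": joint torques, N m; "tool_pos": TCP position; "tool_rot": TCP orientation; "force": force on the tool from outside, world axes, zero at the start; "wrist_torque": the same for the moment, N m; "grip_width": finger opening in m.
Only numpy, scipy, OpenCV 4.12 (cv2) and the standard library are available. Lean on these libraries where they do the work, as an engineer would, in place of code of your own. Each camera call takes 0.05 s, during which the arm holds its last target.

## Task

Three aluminium tube blocks, each with six small holes, stand one behind another on the lab bench in a row that points at the reader's end stop. Slide the whole row along the bench as one block until the leading block is up against the middle of the stop, so that the three stand closed up, straight and square to it. Keep the blocks together and standing on the bench all the way, never lifted or tipped.

Things in the scene. Friction and masses are not known exactly. Their poses are not given: they have to be found in the camera images.
- front_center (a point): Leading block of the row, nearest the stop: solid aluminium tube block, 50 mm long (its x, along the row), 56 mm wide (its y), 50 mm high, about 0.3 kg, plain flat sides, six small dark holes in its top, loose on the bench. The point is its centre, 25 mm above the bench; its x axis points along the row, towards the stop, z up. At the start 90 to 140 mm are free between it and the stop.
- mid_center (a point): Middle block, the same size and kind as the leading one, right behind it (gap of 3 mm or less at the start). The point is its centre, 25 mm above the bench, axes likewise. All three start within about 8 mm of the stop's middle line, turned no more than about 3 degrees against it.
- rear_center (a point): Rear block, same size and kind, right behind the middle one (gap of 3 mm or less). The point is its centre, 25 mm above the bench, axes likewise. Behind its rear face 60 mm of bench is clear; beside the row and its way to the stop the bench is clear to 85 mm from the row's middle line. A lower block (28 mm high) with two large holes nearby is not part of the row.
- stop_face (a point): The reader's fixed end stop: an upright aluminium plate 90 mm wide, 45 mm high, before a grey housing 120 mm wide, 90 mm high (40 to 140 mm behind the plate's face). The point is the middle of the plate's flat front face, 25 mm above the bench. Its x axis points level into the plate, square to the face: the direction in which the row must slide. z up.
Not all that is in view belongs to the job. What is shaped like the part that bears rear_center but orange is not meant.

How it is judged (in metres and radians):
At the end, for the whole second after the job is handed in: Leading block within 12 mm of the stop, gaps between blocks under 12 mm, in order one behind another; each block upright on the bench, within 18 mm of the stop's middle line and turned less than 10 degrees against it (x of front_center in the frame of stop_face above -0.037 m and y of front_center in the frame of stop_face between -0.018 and 0.018 m and angle between the x axis of each of front_center, mid_center, rear_center and the x axis of stop_face, either way round below 0.175 rad and angle between each of front_center, mid_center, rear_center's own z axis and vertical below 0.1 rad and height (world z) of each of front_center, mid_center, rear_center below 0.03 m and y of mid_center in the frame of stop_face between -0.018 and 0.018 m and y of rear_center in the frame of stop_face between -0.018 and 0.018 m and x of rear_center in the frame of stop_face below -0.12 m and distance between front_center and mid_center below 0.062 m and distance between mid_center and rear_center below 0.062 m); the robot touches nothing.
It fails at once if the row comes apart: neighbouring blocks' centres more than 75 mm from each other (distance between front_center and mid_center above 0.075 m or distance between mid_center and rear_center above 0.075 m).
It fails at once if a block is lifted more than 20 mm off the bench or tipped more than 20 degrees (height (world z) of any of front_center, mid_center, rear_center above 0.045 m or angle between any of front_center, mid_center, rear_center's own z axis and vertical above 0.35 rad).
It also fails if it takes over 32 s, if anything falls off the work surface, if the arm or the gripper's body presses on something with over 40 N, if the wrist force passes 120 N, or if a joint passes its speed limit or range.

## Working session

There is one attempt and no reset: what is moved stays moved. The work goes in short steps, Python scripts to look and compute and a tool call to move; the robot and the scene stay as the last step left them, time stands still between calls to the robot, and variables do not carry over. Pictures are saved under pics/ and viewed, and the job is handed in when it is done.

Besides the shell and the picture viewer there is one more tool, called after "Emit:" by a JSON object that holds its "fn" and its "kwargs", one argument or row to a line. arm_command: Moves the arm, as the interface text tells. Its arguments: {"type":"object","properties":{"targets":{"type":"array","items":{"type":"array","items":{"type":"array","items":{"type":"number"}}}},"newtons":{"type":"number"}},"required":["targets"]}

```bash
ls; mkdir -p pics; python3 - <<'E'
from cell import *
import cv2
o=get_obs(); print(o)
for n in ["scene","side","wrist"]:
    c=read_camera(n); cv2.imwrite(f"pics/{n}0.png",c["img"][:,:,::-1]); print(n,c["K"],c["D"],c["origin"],c["attitude"])
    for t in ["front_center","mid_center","rear_center","stop_face"]:
        print(t,search_frame(t,n))
E
```

```text
pics
{'time_s': 0.0, 'qpos': array([65.95112102, 18.43966609, -4.01498624, 83.17486796,  1.2962738 ,
       78.54139972, -3.25988835]), 'joint_velocities': array([-0.00283654, -0.07278636,  0.06849801,  0.10082987, -0.04069038,
       -0.03760876,  0.02047609]), 'effort': array([ 2.13729090e-04, -4.91291785e+01, -4.03624177e-01, -3.12529063e+01,
       -6.39108382e-02,  4.38970432e-02,  1.89111643e-04]), 'tool_pos': array([ 0.27293433, -0.58930623,  0.22145488]), 'tool_rot': array([-1.79889379e+02,  7.20590372e-03,  2.48584834e+01]), 'force': array([ 0.09980192, -0.60501854, -0.19898764]), 'wrist_torque': array([0.01386221, 0.01985892, 0.00521662]), 'grip_width': 0.08688492091298615}
scene [[441.62002691   0.         317.45450235]
 [  0.         441.62002691 238.93582049]
 [  0.           0.           1.        ]] [-0.02534054  0.          0.          0.          0.        ] [1.06006487 0.02522244 0.53802896] [-132.76228413    0.99621851   92.50153353]
front_center [{'position': [305.3, 260.8], 'conf': 0.59}]
mid_center [{'position': [276.2, 256.4], 'conf': 0.92}]
rear_center [{'posi
[... 485 characters left out ...]
70909]
front_center [{'position': [303.1, 250.3], 'conf': 0.81}]
mid_center [{'position': [311.9, 220.7], 'conf': 0.88}]
rear_center [{'position': [364.1, 218.9], 'conf': 0.94}, {'position': [403.1, 195.4], 'conf': 0.85}, {'position': [310.1, 203.6], 'conf': 0.76}, {'position': [354.3, 180.0], 'conf': 0.67}]
stop_face [{'position': [298.3, 339.9], 'conf': 0.75}]
wrist [[363.80660331   0.         319.31323305]
 [  0.         363.80660331 246.6878667 ]
 [  0.           0.           1.        ]] [0.01348435 0.         0.         0.         0.        ] [ 0.34248666 -0.55760326  0.3843135 ] [ 1.63900787e+02 -2.61056170e-02 -6.51836549e+01]
front_center []
mid_center []
rear_center []
stop_face []
```

View pics/scene0.png

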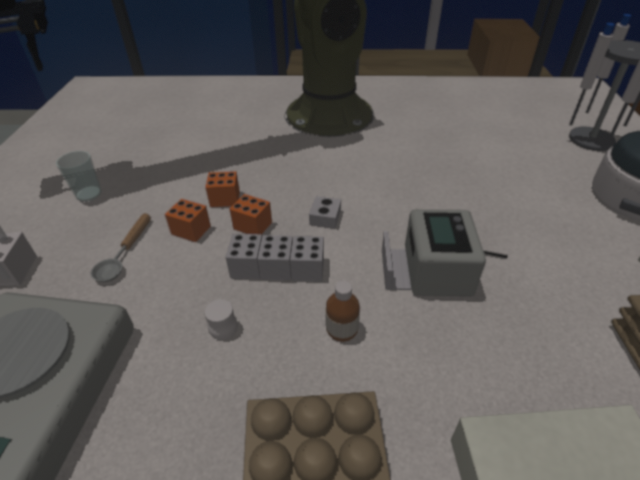

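View pics/side0.png

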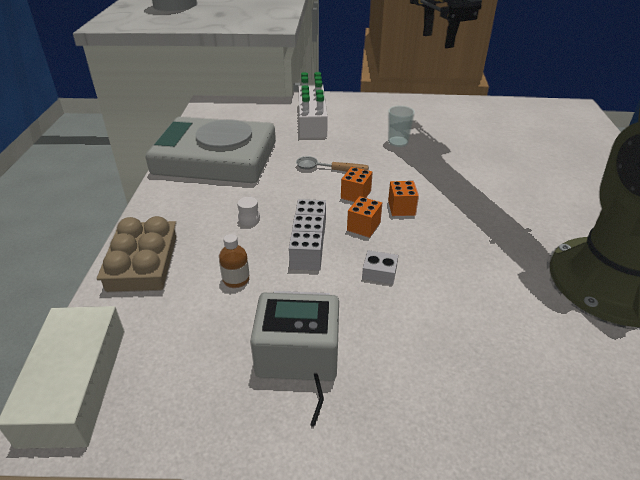

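The grey row is at about (244,256), (276,257) and (308,257) in the scene picture, with the plate at about (386,262) and its housing at (443,250). Look-alikes are the orange blocks at (187,218), (223,188) and (251,214), plus the two-hole low block at (325,211). Next I measure with depth.

```bash
cat > h.py <<'E'
from cell import *
import cv2, numpy as np
from scipy.spatial.transform import Rotation as R
def cloud(c):
    v,u=np.mgrid[0:480,0:640]
    p=cv2.undistortPoints(np.stack([u,v],-1).reshape(-1,1,2).astype(float),c["K"],np.array(c["D"])).reshape(480,640,2)
    z=c["z_map"]; P=np.dstack([p[...,0]*z,p[...,1]*z,z])
    W=P@R.from_euler('xyz',c["attitude"],degrees=True).as_matrix().T+np.array(c["origin"])
    W[z<=0]=np.nan
    return W
E
python3 - <<'E'
from h import *
for n,pts in [("scene",[(244,247),(276,248),(308,248),(308,268),(386,255),(440,225),(440,265),(280,300),(251,207),(325,207)]),("side",[(311,208),(308,222),(306,240),(306,257),(295,300),(300,340)])]:
    c=read_camera(n);W=cloud(c)
    for u,v in pts: print(n,u,v,W[v,u].round(4),c["img"][v,u])
    np.save(n+"W.npy",W)
    im=c["img"]
    if n=="scene": cr=im[180:320,170:500]
    else: cr=im[160:400,220:420]
    cv2.imwrite(f"pics/{n}crop.png",cv2.resize(cr[:,:,::-1],None,fx=2.4,fy=2.4,interpolation=cv2.INTER_CUBIC))
    # top faces: z within .04-.06, grey
    I=im.astype(int); sat=I.max(2)-I.min(2)
    m=(abs(W[...,2]-.05)<.006)&(sat<25)
    k,l,s,ce=cv2.connectedComponentsWithStats(m.astype(np.uint8))
    for i in range(1,k):
        if s[i,4]>60:
            q=W[l==i]; r=cv2.minAreaRect((q[:,:2]*1000).astype(np.float32)); print(n,s[i],ce[i].round(),r,np.median(q[:,2]))
E
```

```text
scene 244 247 [ 0.5558 -0.1231  0.0507] [115 111 112]
scene 276 248 [ 0.556  -0.0716  0.05  ] [115 111 112]
scene 308 248 [ 0.5537 -0.0205  0.0489] [114 111 112]
scene 308 268 [ 0.5792 -0.0196  0.0296] [68 66 67]
scene 386 255 [0.5619 0.1032 0.0445] [103 100 101]
scene 440 225 [0.5381 0.1841 0.0883] [47 60 56]
scene 440 265 [0.6076 0.176  0.0713] [60 60 58]
scene 280 300 [ 6.217e-01 -6.190e-02  6.000e-04] [126 121 117]
scene 251 207 [ 0.4525 -0.1279  0.0498] [130  70  39]
scene 325 207 [0.4241 0.0025 0.0294] [71 69 69]
scene [298  93  62  18 313] [329. 104.] ((34.052364349365234, -1.2543487548828125), (77.33732604980469, 153.96661376953125), 1.0131250619888306) 0.050153513530116045
scene [599 161  41  40 305] [618. 185.] ((352.7806396484375, 547.2179565429688), (119.88113403320312, 27.055749893188477), 10.547019958496094) 0.04988362667574575
scene [ 64 170  32  15 164] [ 82. 179.] ((369.7565002441406, -476.6417541503906), (26.707637786865234, 58.430782318115234), 36.41252517700195) 0.050084218772381534
scene [407 225  75  55 429] [441. 271.] ((575.1085205078125, 164.5718231201172), (
[... 4044 characters left out ...]
0856018066406), 28.621540069580078) 0.049724930929852196
side [103 258  28  16 124] [118. 268.] ((864.9186401367188, 65.71942138671875), (43.84040832519531, 22.948301315307617), 29.09457778930664) 0.04828944970054916
side [133 258  27  14 121] [147. 267.] ((814.8651733398438, 62.591331481933594), (44.07632827758789, 19.291765213012695), 28.111705780029297) 0.048673953953142335
side [  0 310 118 122 895] [ 70. 395.] ((827.4496459960938, 285.42437744140625), (222.5557403564453, 88.7152099609375), 69.36207580566406) 0.050096410120331725
side [252 354  86  11 460] [295. 360.] ((548.1919555664062, 241.27719116210938), (119.34476470947266, 9.564684867858887), 1.803025245666504) 0.05009027289055551
```

```bash
true
```

```text
(no output)
```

View pics/scenecrop.png

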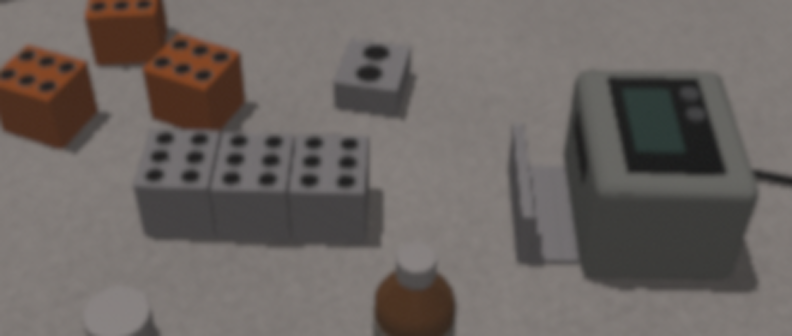

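View pics/sidecrop.png

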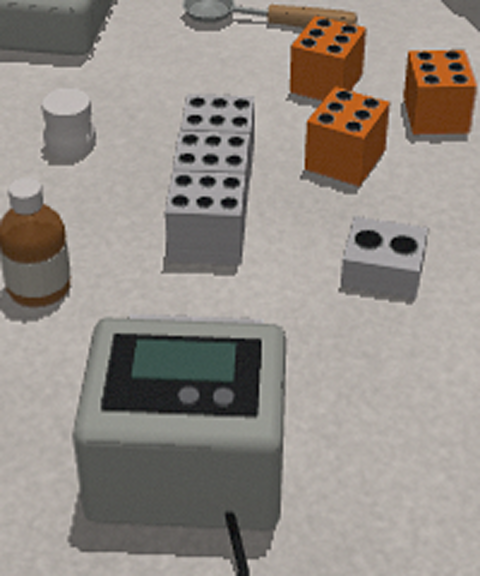

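```bash
python3 - <<'E'
from h import *
S=np.load("sceneW.npy");D=np.load("sideW.npy")
def sel(W,a,b,c,d,e,f):
    m=(W[...,0]>a)&(W[...,0]<b)&(W[...,1]>c)&(W[...,1]<d)&(W[...,2]>e)&(W[...,2]<f); return W[m]
# plate front face from scene
q=sel(S,.45,.66,.085,.115,.008,.05); print("plate",len(q),q.min(0),q.max(0))
f=q[q[:,2]<.040]; 
for xs in np.arange(.50,.60,.01):
    g=q[(abs(q[:,0]-xs)<.005)]; 
    if len(g): print(xs.round(3),len(g),np.percentile(g[:,1],[5,50,95]).round(4))
# housing
for n,W in(("scene",S),("side",D)):
    q=sel(W,.45,.66,.13,.27,.086,.1); print(n,"housing",cv2.minAreaRect((q[:,:2]*1000).astype(np.float32)))
    # plate top
    q=sel(W,.48,.62,.09,.125,.042,.048); print(n,"platetop",cv2.minAreaRect((q[:,:2]*1000).astype(np.float32)))
    # row edges
    t=sel(W,.50,.61,-.17,.02,.045,.056)
    for y in np.arange(-.14,.0,.0125):
        g=t[abs(t[:,1]-y)<.005]; print(n,round(y,3),np.percentile(g[:,0],[1,99]).round(4))
    print(np.percentile(t[:,1],[.5,99.5]))
# front of lead block height profile
q=sel(D,.53,.57,-.02,.02,.01,.045); print("lead face",np.percentile(q[:,1],[5,50,95]))
# obstacles near body sweep, z>0.07
m=(S[...,2]>.07)&(S[...,0]>.42)&(S[...,0]<.70)&(S[...,1]>-.3)&(S[...,1]<.1); print("high",S[m].min(0) if m.any() else None,S[m].max(0) if m.any() else None)
m=(D[...,2]>.07)&(D[...,0]>.42)&(D[...,0]<.70)&(D[...,1]>-.3)&(D[...,1]<.1); print("high",D[m].min(0) if m.any() else None, D[m].max(0) if m.any() else None)
E
```

```text
plate 411 [0.50482015 0.1022631  0.00815632] [0.59543003 0.11074191 0.04649821]
0.5 2 [0.1028 0.1049 0.107 ]
0.51 34 [0.1025 0.1043 0.1102]
0.52 33 [0.1025 0.1042 0.1094]
0.53 36 [0.1025 0.1036 0.11  ]
0.54 36 [0.1026 0.1039 0.1094]
0.55 34 [0.1026 0.104  0.1105]
0.56 38 [0.1027 0.1042 0.1097]
0.57 40 [0.1026 0.1038 0.1099]
0.58 42 [0.1027 0.1043 0.1096]
0.59 113 [0.1028 0.1062 0.1104]
scene housing ((552.5244140625, 190.40525817871094), (82.03112030029297, 99.66950988769531), 87.943603515625)
scene platetop ((549.731201171875, 106.65882873535156), (89.81704711914062, 8.148401260375977), 0.23308034241199493)
scene -0.14 [0.5244 0.5785]
scene -0.128 [0.5241 0.5786]
scene -0.115 [0.523  0.5787]
scene -0.102 [0.5227 0.5781]
scene -0.09 [0.5246 0.5809]
scene -0.077 [0.5256 0.58  ]
scene -0.065 [0.5242 0.58  ]
scene -0.052 [0.5232 0.5801]
scene -0.04 [0.5243 0.5803]
scene -0.027 [0.5253 0.5801]
scene -0.015 [0.5253 0.5808]
scene -0.002 [0.5257 0.5803]
[-0.14892707  0.00216427]
side housing ((547.7322998046875, 197.94741821289062), (98.62771606445312, 81.89413452148438), 5.93715238571167)
side platetop ((549.294921875, 106.193603515625), (6.718820095062256, 88.56314086914062), 89.47039031982422)
side -0.14 [0.5227 0.5762]
side -0.128 [0.5222 0.5773]
side -0.115 [0.5235 0.5774]
side -0.102 [0.5229 0.5783]
side -0.09 [0.5242 0.579 ]
side -0.077 [0.5238 0.578 ]
side -0.065 [0.5249 0.5786]
side -0.052 [0.5243 0.5792]
side -0.04 [0.5254 0.5796]
side -0.027 [0.5249 0.5786]
side -0.015 [0.5257 0.5794]
side -0.002 [0.5251 0.5799]
[-0.14869391  0.00464232]
lead face [0.00124715 0.00326006 0.00525295]
high [0.6608899  0.0199776  0.07001105] [0.68915525 0.0499508  0.09659242]
high [0.65871619 0.02340214 0.07019426] [0.68701837 0.05152144 0.09602865]
```

Emit:
{"fn": "arm_command", "kwargs": {
  "targets": [
    [[0.01,-0.006,0,0,0,-1.5,0.54],[0.03,-0.0175,0,0,0,-4.5,0.54],[0.06,-0.035,0,0,0,-9,0.54],[0.09,-0.0525,0,0,0,-14,0.54],[0.12,-0.07,0,0,0,-19,0.54],[0.15,-0.0875,0,0,0,-23,0.54],[0.18,-0.105,0,0,0,-28,0.54],[0.21,-0.1225,0,0,0,-32.5,0.54],[0.24,-0.14,0,0,0,-37,0.54],[0.27,-0.1575,0,0,0,-42,0.54]]
  ]
}}

```text
time_s: 1.85
tool_pos: [0.4534, -0.3304, 0.2228]
tool_rot: [180.0, 0.0, 67.3]
force: [0.4, 0.5, 0.2]
grip_width: 0.0221
```

Emit:
{"fn": "arm_command", "kwargs": {
  "targets": [
    [[0.025,0.005,0,0,0,-3.3,0.54],[0.05,0.01,0,0,0,-6.6,0.54],[0.075,0.015,0,0,0,-10,0.54],[0.1,0.02,0,0,0,-13.5,0.54],[0.125,0.025,0,0,0,-17,0.54],[0.15,0.03,0,0,0,-20,0.54],[0.165,0.033,0,0,0,-22,0.54],[0.171,0.035,0,0,0,-23.2,0.54],[0.171,0.035,0,0,0,-23.2,0.54],[0.171,0.035,0,0,0,-23.2,0.54]]
  ]
}}

```text
time_s: 2.85
tool_pos: [0.5509, -0.1913, 0.2223]
tool_rot: [-180.0, 0.0, 89.9]
force: [0.4, -0.1, -0.3]
grip_width: 0.0198
```

```bash
python3 - <<'E'
from h import *
o=get_obs(); print(o["tool_pos"],o["tool_rot"],o["qpos"],o["force"],o["time_s"])
c=read_camera("side"); cv2.imwrite("pics/side1.png",c["img"][:,:,::-1])
c=read_camera("wrist"); cv2.imwrite("pics/wrist1.png",c["img"][:,:,::-1]); W=cloud(c)
t=(W[...,2]>.044)&(W[...,2]<.056)&(W[...,0]>.5)&(W[...,0]<.61)&(W[...,1]>-.18)&(W[...,1]<.03)
q=W[t]; print(len(q),q.min(0) if len(q) else 0,q.max(0) if len(q) else 0)
if len(q):print(cv2.minAreaRect((q[:,:2]*1000).astype(np.float32)))
E
```

```text
[ 0.55085854 -0.19131931  0.22234591] [-1.79957493e+02  4.28214180e-02  8.99436152e+01] [ 40.71396155  12.16411384 -27.90576595  92.19868568   5.85907053
  77.11347794  11.97228181] [ 0.44983707 -0.05374785 -0.30766422] 2.85
11641 [ 0.52340082 -0.14928193  0.04413499] [ 0.58159103 -0.00698107  0.05292779]
((552.6693725585938, -78.12068176269531), (142.5618133544922, 56.15998840332031), 89.00540161132812)
```

View pics/wrist1.png

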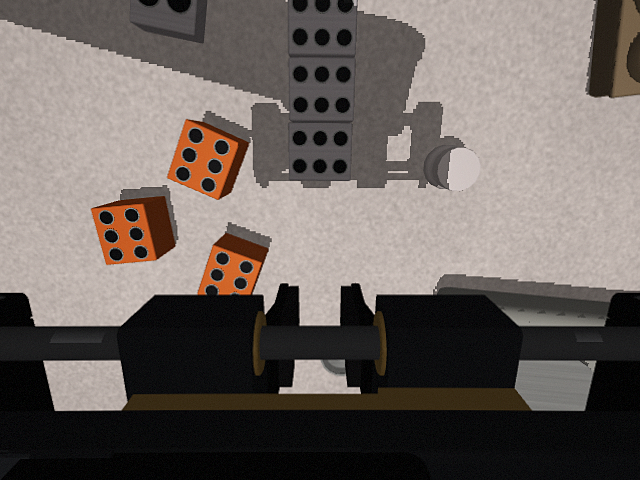

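View pics/side1.png

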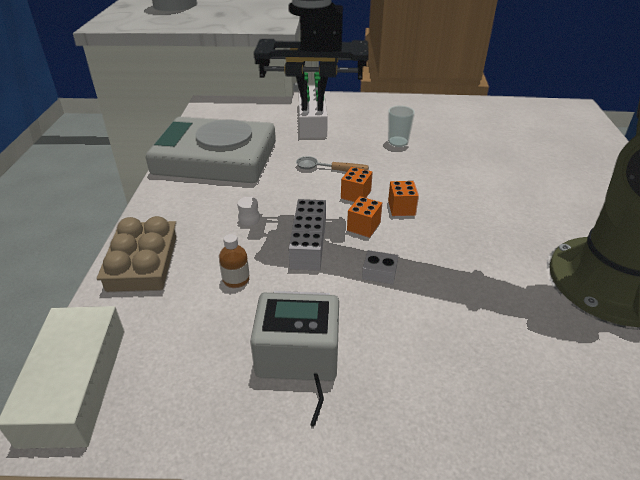

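Emit:
{"fn": "arm_command", "kwargs": {
  "targets": [
    [[0,0,0.02,0,0,0,0.54],[0,0,0.05,0,0,0,0.54],[0,0,0.08,0,0,0,0.54],[0,0,0.11,0,0,0,0.54],[0,0,0.14,0,0,0,0.54],[0,0,0.165,0,0,0,0.54],[0,0,0.185,0,0,0,0.54],[0,0,0.198,0,0,0,0.54],[0,0,0.205,0,0,0,0.54],[0,0,0.207,0,0,0,0.54]]
  ]
}}

```text
time_s: 3.95
tool_pos: [0.5511, -0.1904, 0.0152]
tool_rot: [-180.0, 0.0, 90.0]
force: [-0.1, 0.8, 0.8]
grip_width: 0.0197
```

Emit:
{"fn": "arm_command", "kwargs": {
  "targets": [
    [[0.006,0,0,0,0,0,0.54],[0.014,0,0,0,0,0,0.54],[0.02,0,0,0,0,0,0.54],[0.024,0,0,0,0,0,0.54],[0.028,0,0,0,0,0,0.54],[0.032,0,0,0,0,0,0.54],[0.036,0,0,0,0,0,0.54],[0.04,0,0,0,0,0,0.54],[0.044,0,0,0,0,0,0.54],[0.048,0,0,0,0,0,0.54]]
  ]
}}

```text
time_s: 4.95
tool_pos: [0.5514, -0.1444, 0.0159]
tool_rot: [180.0, 0.2, 89.9]
force: [-0.4, -6.1, 0.6]
grip_width: 0.02
```

```bash
cat > look.py <<'E'
from h import *
import sys
k=sys.argv[1]
o=get_obs(); print(o["tool_pos"].round(4),o["tool_rot"].round(2),o["force"].round(1),o["time_s"])
for n in ("scene","side"):
    c=read_camera(n); cv2.imwrite(f"pics/{n}{k}.png",c["img"][:,:,::-1]); W=cloud(c)
    I=c["img"].astype(int)
    m=(W[...,2]>.0465)&(W[...,2]<.055)&(W[...,0]>.5)&(W[...,0]<.61)&(W[...,1]>-.18)&(W[...,1]<.11)
    t=W[m]
    if len(t)<50: print(n,"few");continue
    for y in np.arange(t[:,1].min()+.006,t[:,1].max(),.016):
        g=t[abs(t[:,1]-y)<.006]
        if len(g)>20: print(n,round(y,3),np.percentile(g[:,0],[1,99]).round(4))
    print(n,np.percentile(t[:,1],[.5,99.5]).round(4))
E
python3 look.py 2
```

```text
[ 0.5514 -0.1444  0.0159] [1.7997e+02 1.7000e-01 8.9950e+01] [-0.4 -6.1  0.6] 4.95
scene -0.121 [0.5236 0.5777]
scene -0.105 [0.523  0.5779]
scene -0.089 [0.5234 0.578 ]
scene -0.073 [0.5258 0.5793]
scene -0.057 [0.5237 0.5793]
scene -0.041 [0.5241 0.58  ]
scene -0.025 [0.5254 0.5797]
scene -0.009 [0.5252 0.58  ]
scene 0.007 [0.5258 0.5799]
scene [-0.1249  0.0159]
side -0.13 [0.5224 0.5767]
side -0.114 [0.5236 0.5773]
side -0.098 [0.5229 0.5764]
side -0.082 [0.5222 0.5766]
side -0.066 [0.5255 0.5786]
side -0.05 [0.5241 0.5785]
side -0.034 [0.5239 0.5785]
side -0.018 [0.5243 0.5792]
side -0.002 [0.5251 0.5785]
side 0.014 [0.5244 0.5789]
side [-0.1345  0.019 ]
```

View pics/scene2.png

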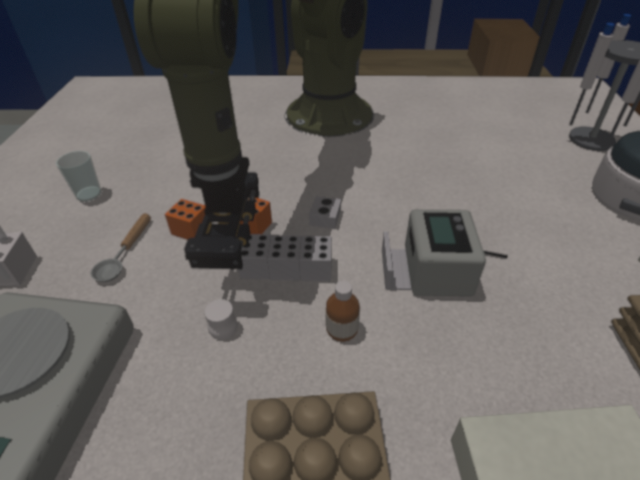

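Emit:
{"fn": "arm_command", "kwargs": {
  "targets": [
    [[0.004,0,0,0,0,0,0.54],[0.008,0,0,0,0,0,0.54],[0.013,0,0,0,0,0,0.54],[0.018,0,0,0,0,0,0.54],[0.023,0,0,0,0,0,0.54],[0.028,0,0,0,0,0,0.54],[0.033,0,0,0,0,0,0.54],[0.038,0,0,0,0,0,0.54],[0.042,0,0,0,0,0,0.54],[0.045,0,0,0,0,0,0.54]]
  ]
}}

```text
time_s: 6.05
tool_pos: [0.5515, -0.0987, 0.0159]
tool_rot: [180.0, 0.1, 90.0]
force: [-0.1, -5.2, 1.9]
grip_width: 0.0202
```

```bash
python3 look.py 3
```

```text
[ 0.5515 -0.0987  0.0159] [1.7997e+02 1.3000e-01 8.9990e+01] [-0.1 -5.2  1.9] 6.05
scene -0.069 [0.5227 0.5775]
scene -0.053 [0.5212 0.578 ]
scene -0.037 [0.5228 0.5786]
scene -0.021 [0.523  0.5795]
scene -0.005 [0.5248 0.579 ]
scene 0.011 [0.5245 0.58  ]
scene 0.027 [0.5242 0.5796]
scene 0.043 [0.5244 0.5795]
scene 0.059 [0.5242 0.5794]
scene [-0.0729  0.0611]
side -0.094 [0.5284 0.5728]
side -0.078 [0.5221 0.576 ]
side -0.062 [0.5229 0.5764]
side -0.046 [0.5222 0.5769]
side -0.03 [0.5248 0.5786]
side -0.014 [0.524  0.5785]
side 0.002 [0.5249 0.5784]
side 0.018 [0.5242 0.579 ]
side 0.034 [0.5249 0.5791]
side 0.05 [0.5242 0.5786]
side [-0.089   0.0639]
```

Emit:
{"fn": "arm_command", "kwargs": {
  "targets": [
    [[0.004,0,0,0,0,0,0.54],[0.008,0,0,0,0,0,0.54],[0.013,0,0,0,0,0,0.54],[0.018,0,0,0,0,0,0.54],[0.022,0,0,0,0,0,0.54],[0.026,0,0,0,0,0,0.54],[0.029,0,0,0,0,0,0.54],[0.032,0,0,0,0,0,0.54],[0.034,0,0,0,0,0,0.54],[0.036,0,0,0,0,0,0.54]]
  ]
}}

```text
time_s: 7.15
tool_pos: [0.5515, -0.0628, 0.0159]
tool_rot: [180.0, 0.1, 90.0]
force: [-0.3, -6.8, 3.3]
grip_width: 0.0199
```

Emit:
{"fn": "arm_command", "kwargs": {
  "targets": [
    [[0.001,0,0,0,0,0,0.54],[0.002,0,0,0,0,0,0.54],[0.003,0,0,0,0,0,0.54],[0.003,0,0,0,0,0,0.54]]
  ]
}}

```text
time_s: 7.55
tool_pos: [0.5515, -0.0597, 0.0159]
tool_rot: [180.0, 0.1, 90.0]
force: [0.1, -5.8, 3.2]
grip_width: 0.0198
```

```bash
python3 look.py 4
```

```text
[ 0.5515 -0.0597  0.0159] [1.7998e+02 1.1000e-01 8.9980e+01] [ 0.1 -5.8  3.2] 7.55
scene -0.024 [0.5238 0.5777]
scene -0.008 [0.5223 0.5787]
scene 0.008 [0.5247 0.5793]
scene 0.024 [0.5251 0.5797]
scene 0.04 [0.5233 0.579 ]
scene 0.056 [0.5238 0.5792]
scene 0.072 [0.5248 0.5796]
scene 0.088 [0.5255 0.5795]
scene 0.104 [0.5223 0.5799]
scene [-0.0286  0.1001]
side -0.048 [0.5238 0.5766]
side -0.032 [0.5233 0.5772]
side -0.016 [0.5223 0.5774]
side -0.0 [0.5234 0.5774]
side 0.016 [0.5241 0.5784]
side 0.032 [0.5241 0.5783]
side 0.048 [0.5241 0.5783]
side 0.064 [0.5251 0.5793]
side 0.08 [0.524  0.5788]
side 0.096 [0.5246 0.5792]
side [-0.0502  0.1023]
```

About 1–2 mm remain. I'll push on slowly until the force rises.

Emit:
{"fn": "arm_command", "kwargs": {
  "targets": [
    [[0.0005,0,0,0,0,0,0.54],[0.001,0,0,0,0,0,0.54],[0.0015,0,0,0,0,0,0.54],[0.0015,0,0,0,0,0,0.54]]
  ]
}}

```text
time_s: 8.05
tool_pos: [0.5514, -0.0583, 0.0159]
tool_rot: [180.0, 0.1, 90.0]
force: [-0.3, -5.1, 1.8]
grip_width: 0.02
```

Emit:
{"fn": "arm_command", "kwargs": {
  "targets": [
    [[0.0005,0,0,0,0,0,0.54],[0.001,0,0,0,0,0,0.54],[0.0015,0,0,0,0,0,0.54],[0.0015,0,0,0,0,0,0.54]]
  ]
}}

```text
time_s: 8.45
tool_pos: [0.5514, -0.058, 0.0159]
tool_rot: [180.0, 0.2, 89.9]
force: [-0.7, -7.9, 3.2]
grip_width: 0.0202
```

Emit:
{"fn": "arm_command", "kwargs": {
  "targets": [
    [[0.0005,0,0,0,0,0,0.54],[0.001,0,0,0,0,0,0.54],[0.0015,0,0,0,0,0,0.54],[0.0015,0,0,0,0,0,0.54]]
  ]
}}

```text
time_s: 8.85
tool_pos: [0.5514, -0.058, 0.0159]
tool_rot: [180.0, 0.3, 89.9]
force: [-0.4, -10.7, 3.5]
grip_width: 0.0197
```

The row is against the stop: the force is rising and the TCP no longer moves. Now I back off straight, then rise.

Emit:
{"fn": "arm_command", "kwargs": {
  "targets": [
    [[-0.003,0,0,0,0,0,0.54],[-0.008,0,0,0,0,0,0.54],[-0.015,0,0,0,0,0,0.54],[-0.025,0,0,0,0,0,0.54],[-0.035,0,0,0,0,0,0.54],[-0.042,0,0,0,0,0,0.54],[-0.045,0,0,0,0,0,0.54],[-0.045,0,0,0,0,0,0.54]]
  ]
}}

```text
time_s: 9.65
tool_pos: [0.5512, -0.0991, 0.0155]
tool_rot: [-180.0, 0.0, 90.0]
force: [-0.1, 0.1, 0.5]
grip_width: 0.0201
```

Emit:
{"fn": "arm_command", "kwargs": {
  "targets": [
    [[0,0,-0.01,0,0,0,0.54],[0,0,-0.03,0,0,0,0.54],[0,0,-0.06,0,0,0,0.54],[-0.02,0,-0.09,0,0,0,0.54],[-0.04,0,-0.12,0,0,0,0.54],[-0.06,0,-0.15,0,0,0,0.54],[-0.08,0,-0.18,0,0,0,0.54],[-0.09,0,-0.2,0,0,0,0.54],[-0.1,0,-0.2,0,0,0,0.54],[-0.1,0,-0.2,0,0,0,0.54]]
  ]
}}

```text
time_s: 10.65
tool_pos: [0.5512, -0.1996, 0.2157]
tool_rot: [180.0, 0.0, 90.0]
force: [-0.1, 0.2, -0.9]
grip_width: 0.02
```

```bash
python3 look.py 5
```

```text
[ 0.5512 -0.1996  0.2157] [1.7998e+02 5.0000e-02 8.9970e+01] [-0.1  0.2 -0.9] 10.65
scene -0.041 [0.5228 0.5771]
scene -0.025 [0.5236 0.5781]
scene -0.009 [0.5231 0.5785]
scene 0.007 [0.5257 0.5791]
scene 0.023 [0.5254 0.5789]
scene 0.039 [0.5238 0.5796]
scene 0.055 [0.5239 0.5805]
scene 0.071 [0.5248 0.5796]
scene 0.087 [0.526  0.5799]
scene 0.103 [0.5237 0.5801]
scene [-0.0465  0.102 ]
side -0.041 [0.5221 0.5768]
side -0.025 [0.5228 0.5764]
side -0.009 [0.522  0.5769]
side 0.007 [0.5233 0.5785]
side 0.023 [0.5239 0.5787]
side 0.039 [0.5246 0.5788]
side 0.055 [0.5247 0.5785]
side 0.071 [0.5247 0.5791]
side 0.087 [0.5248 0.5789]
side 0.103 [0.5245 0.5789]
side [-0.0448  0.1043]
```

View pics/scene5.png

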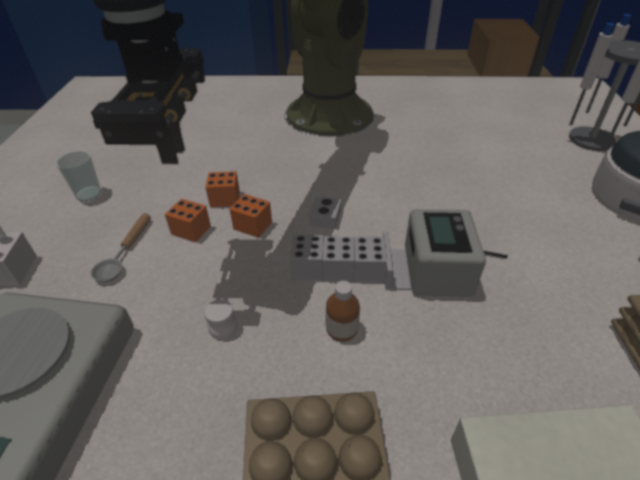

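View pics/side5.png

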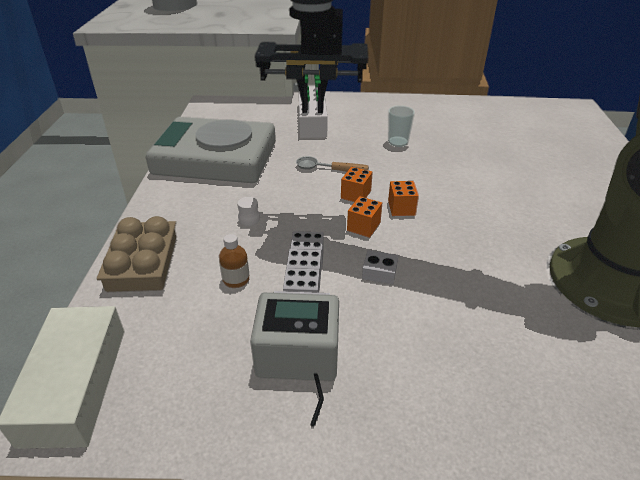

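The scene picture shows the row closed up at columns 293–387, touching the plate at (387,255). The robot is clear, and the other objects have not moved.

```bash
python3 -c "
from cell import *
print(sign_off())"
```

```text
the job is handed in; nothing more can be done
None
```

I slid the row along the bench to the end stop and handed the job in at about 10.7 s. I pushed from behind the rear block with the fingertips about 20 mm apart, low down. The pushing force stayed around 5–7 N. At the stop it rose to about 11 N while the tool no longer moved, and then I backed off and raised the arm clear.

- **Against the stop:** the leading block's front face is at y ≈ 0.102–0.104 m, and the plate's face is at about 0.1025 m.
- **Closed up:** the row measures about 150 mm overall, so the gaps between blocks are close to zero.
- **Straight and centred:** each block is within about 3 mm of the stop's middle line. The row is turned about 1 degree.
- **Upright:** all the block tops are about 50 mm above the bench, so none is tipped or lifted.
- **Robot clear:** the last reading showed about zero force on the tool, and the other objects had not visibly moved.

No check failed. The two cameras disagreed by 1–2 mm, which is within their calibration.

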